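# Fit the spacer and hand-rest bridge over a wet painting

## Task

Set up the hand-rest bridge over the wet painting: of the three loose spacers, take the one as tall as the spacer already fitted on one post, and slide it over the bare post until it is fully home on the board, lowering it rather than letting it drop. Then lay the wooden bridge across, with both post tops through its slots, so that it sits level on the two spacers, and let go. Do not touch the painting, and leave the other two spacers, the glass jar and the phone where they are.

Things in the scene. Friction and masses are not known exactly. Their poses are not given: they have to be found in the camera images.
- board: Fixed flat plywood board, 170 (x) x 230 (y) x 12 mm; origin at centre of underside. Upright steel posts at y = +90 and -90 mm, x = 0: diameter 14 mm, rising 74 mm above the board's top face, the last 8 mm tapering to a 7 mm tip. The post at +90 carries a fixed aluminium spacer tube (27 mm outside, 55 mm tall, top 67 mm above the origin); the post at -90 is bare.
- painting: The wet watercolour sheet on the board between the posts, 150 (x) x 120 (y) x 2 mm, centred on the board, its underside 12 mm above the board's underside; origin at the centre of its underside. Must not be touched.
- free_post_foot (a point): Point on the axis of the bare post at the level of the board's top face, where the middle of the spacer's underside belongs; axes as the board's.
- fitted_spacer_top (a point): Centre of the top face of the spacer already fitted, 55 mm above the board's top face.
- rest_centre (a point): Midway between the two posts, 55 mm above the board's top face: where the centre of the bridge's underside belongs; axes as the board's.
- spacer: The matching loose spacer: plain aluminium tube standing upright, outside diameter 27 mm, bore 17 mm, 55 mm tall; origin at the centre of its underside, z along its axis. It is the middle one in height of the three loose spacers.
- short_spacer: A spacer of the same diameters but only 40 mm tall (too short), standing upright; origin at the centre of its underside. Leave it.
- long_spacer: A spacer of the same diameters but 70 mm tall (too long), standing upright; origin at the centre of its underside. Leave it.
- bridge: Flat wooden bar, 50 mm wide (its x), 230 mm long (its y), 12 mm thick, lying flat on the table; origin at the centre of its underside, z up. Two through slots centred at y = +90 and -90 mm, each 20 mm (x) by 28 mm (y); either end may go to either post.
- jar: Empty glass jar, 68 mm across and 85 mm tall, standing; origin at the centre of its underside. Leave it.
- phone: Black phone lying flat, 72 (x) x 146 (y) x 9 mm; origin at the centre of its underside. Leave it.
Mind the look-alikes: they are no part of the job. There is more than one size of the bridge; the one meant has the size given above.

How it is judged:
By the outcome, as a careful person would: the job done as asked, in the order asked, and still so for the second after the job is handed in, with the robot touching nothing.
It also fails if it takes over 70 s, if anything falls off the work surface, if the arm or the gripper's body presses on something with over 40 N, if the wrist force passes 120 N, or if a joint passes its speed limit or range.

## Robot

A 6-joint arm with a two-finger parallel gripper is mounted at the origin on the work surface. World frame = base frame: x ahead of the robot, y to its left, z up, the work surface at z = 0. Lengths are in m, angles in rad, forces in N, time in s.
With the tool pointing down it reaches from about 0.25 to 0.725 m from the base axis. Payload 9.7 kg.
Tool frame: the origin (TCP) lies at the very end of the fingers, on their centre line; the grasp point (between the pads) lies 19 mm behind it; x points along the fingers, y is the direction in which the jaws open and shut, and the axes are right-handed (so a half turn about x gives the same grasp; the last joint's range is limited). The gripper opens to 85 mm and grips with 20 to 120 N. Pads are 22 mm wide; open, the fingers measure 114 mm over their backs; the gripper's body (76 mm by 85 mm) begins 54 mm behind the grasp point. The pads swing forward as they close: fully open they stand 13 mm farther back than shut.
Start: joints at [-1.238, 0.087, 0.176, 1.66, 0, 1.571], TCP at [0.18, -0.52, 0.231] pointing down, gripper open.
Joint ranges: [-3.13, 3.13], [-0.85, 1.81], [-1.15, 1.24], [-2.2, 2.28], [-1.44, 1.52], [-3.14, 3.14]. Speed limits (rad/s): [2.22, 2.22, 2.57, 3.14, 3.14, 3.14].

## Interface

Orientations are given as a 3x3 rotation matrix whose columns are the frame's x, y, z axes.
In Python, from plant import bot, kinematics, state, read_camera, camera_params gives the robot as it stands. Calls block until the motion is done:
- bot.reach(position, orientation): joint-space move of the TCP to a pose.
- bot.line_to(position, rotation=None, feed=0.15, f_stop=None): straight line of the TCP; rotation=None keeps the orientation; feed is the mean speed in m/s. With f_stop (N) it stops when the force on the tool has changed by that much, and returns True; else False.
- bot.move_j(angles): joint-space move.
- bot.set_gripper(opening, effort=None): opening from 0.0 (shut) to 1.0 (fully open); effort is the grip in N (None keeps the last); returns when the fingers have stopped.
- bot.sleep(seconds).
- kinematics.solve_ik(position, orientation): joint angles nearest the present ones, or None.
- state(): the state.
- read_camera(name): name is "scene" or "top"; returns (picture, depth): 420x560x3 uint8, red, green, blue; 420x560 float32, m along the optical axis (not along the pixel's ray), 0 where there is no reading.
- camera_params(name): a dict with "fovy" (degrees; the focal length in pixels is half the picture's height over the tangent of half this angle, whatever the lens; pixels are square), "cx", "cy" (the principal point, pixels), "xyz" and "rotation" of the camera in the world. Camera axes: x right, y down, z forward; pixel columns grow to the right and rows downward; lengths in m; the calibration is good to about 2 mm. A picture is of the moment at which its call begins. camera_params takes no time and is no camera call.
A pose or a line that the arm cannot do raises bot.MotionError and nothing moves.
- bot.hand_in(): hands the job in, once; it reports no verdict.
The state is a dict: "time_s": time; "joints": joint angles; "joint_velocities": joint speeds; "joint_torque": joint torques, N m; "tool_pos": TCP position; "eef_rot": TCP orientation; "ft_force": force on the tool from outside, world axes, zero at the start; "torque": the same for the moment, N m; "finger_gap": opening from 0.0 (shut) to 1.0 (fully open).
Only numpy, scipy, OpenCV 4.12 (cv2) and the standard library are available. Lean on these libraries where they do the work, as an engineer would, in place of code of your own. Each camera call takes 0.05 s, during which the arm holds its last target. There are 200 camera calls.

## Working session

There is one attempt and no reset: what is moved stays moved. The work goes in short steps, each a Python script; the robot and the scene stay as the last script left them, time stands still between calls to the robot, and variables do not carry over. Pictures are saved under pics/ and viewed, about 8 in all and at most 12, crops included, and the job is handed in when it is done.

```bash
ls; mkdir -p pics
cat > h.py <<'E'
import numpy as np, cv2
from plant import bot, kinematics, state, read_camera, camera_params
def cloud(name):
    im,d=read_camera(name); p=camera_params(name)
    f=im.shape[0]/2/np.tan(np.radians(p["fovy"])/2)
    v,u=np.mgrid[:im.shape[0],:im.shape[1]]
    c=np.dstack([(u-p["cx"])/f*d,(v-p["cy"])/f*d,d])
    w=c@np.array(p["rotation"]).T+np.array(p["xyz"]); w[d==0]=np.nan
    return im,w
E
python3 - <<'E'
from h import *
for n in("scene","top"):
    im,w=cloud(n); cv2.imwrite(f"pics/{n}0.png",im[:,:,::-1]); p=camera_params(n); print(p, np.isnan(w[...,2]).mean()); np.savez(f"{n}0.npz",im=im,w=w)
s=state();print(s)
E
```

```text
pics
{'fovy': 45.42533095895673, 'cx': 278.42408303022063, 'cy': 201.05003257803253, 'xyz': array([ 1.11486019, -0.47789104,  0.9880642 ]), 'rotation': array([[ 0.59694879,  0.61256769, -0.51808587],
       [ 0.80214572, -0.44392965,  0.39936037],
       [ 0.01464159, -0.65397805, -0.75637182]])} 0.004179421768707483
{'fovy': 46.80482624014653, 'cx': 281.53825801132876, 'cy': 215.52291362628236, 'xyz': array([ 0.35908527, -0.00745076,  1.64948434]), 'rotation': array([[ 0.01592537, -0.99834962,  0.05517633],
       [-0.99982391, -0.01535249,  0.01079111],
       [-0.00992621, -0.05533846, -0.99841831]])} 0.004085884353741497
{'time_s': 0.1, 'joints': array([-1.23800552e+00,  8.74154281e-02,  1.75186747e-01,  1.65979671e+00,
       -1.39121901e-05,  1.57078154e+00]), 'joint_velocities': array([-0.00144193, -0.00278484,  0.00084353,  0.00141565, -0.00196574,
       -0.00050877]), 'joint_torque': array([ 3.79971616e-04, -5.21560693e+01,  4.65653729e+01,  1.59598718e-02,
       -5.91743878e-05,  8.27557415e-06]), 'tool_pos': array([ 0.17960185, -0.51962411,  0.23063461]), 'eef_rot': array([[-4.14661084e-04,  3.26695716e-01, -9.45129482e-01],
       [ 1.15708319e-03, -9.45128773e-01, -3.26695979e-01],
       [-9.99999245e-01, -1.22906154e-03,  1.38940001e-05]]), 'ft_force': array([-0.28763922,  0.46849024,  0.26563602]), 'torque': array([-0.03952392,  0.00248356,  0.00846625]), 'finger_gap': 1.003546509607383}
```

View pics/scene0.png

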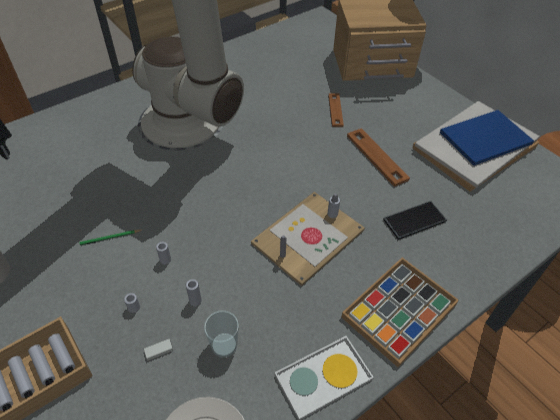

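View pics/top0.png

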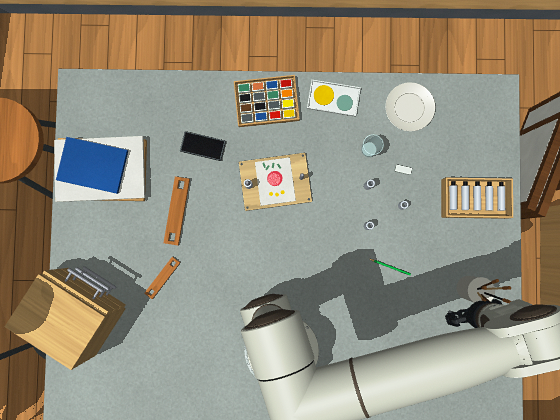

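The top view shows the board at about (276,182), with the bare post at (303,178) and the fitted one at (248,184). The loose spacers are at (371,184), (404,205) and (370,225). The long bridge is at (177,210), a short look-alike at (163,277), the phone at (203,146) and the jar at (374,146). Next I'll measure each of these.

```bash
cat > m.py <<'E'
from h import *
def blobs(w,lo,hi,box):
    m=(w[...,2]>lo)&(w[...,2]<hi)&(w[...,0]>box[0])&(w[...,0]<box[1])&(w[...,1]>box[2])&(w[...,1]<box[3])
    n,l,s,c=cv2.connectedComponentsWithStats(m.astype(np.uint8)*255)
    return [(s[i][4],c[i].round(1),w[l==i]) for i in range(1,n) if s[i][4]>5]
E
python3 - <<'E'
from m import *
np.set_printoptions(precision=4,suppress=True)
for n in("scene","top"):
    D=np.load(n+"0.npz");w=D["w"];im=D["im"]
    print(n,"table z", np.nanmedian(w[(w[...,0]>.3)&(w[...,0]<.35)&(abs(w[...,1])<.3)][:,2]))
    print(" spacers/jar")
    for a,c,p in blobs(w,.02,.12,(.3,.65,-.5,-.2)):
        t=np.percentile(p[:,2],95); q=p[p[:,2]>t-.008]
        print(a,c,"ztop %.4f"%t,"mean top",q.mean(0),"mid bbox",(q.min(0)+q.max(0))/2, "all",(p.min(0)+p.max(0))/2)
    print(" posts")
    for a,c,p in blobs(w,.022,.12,(.35,.65,-.18,.2)):
        t=np.percentile(p[:,2],95); q=p[p[:,2]>t-.008]
        print(a,c,"ztop %.4f"%t,"mean top",q.mean(0),"all mid",(p.min(0)+p.max(0))/2,np.ptp(p,0))
    print(" flat")
    hsv=cv2.cvtColor(im,cv2.COLOR_RGB2HSV)
    for nm,lo,hi,box in(("board",.008,.02,(.35,.65,-.18,.2)),("bridge",.006,.03,(.15,.6,.2,.55))):
        for a,c,p in blobs(w,lo,hi,box):
            if a<100: continue
            r=cv2.minAreaRect(p[:,:2].astype(np.float32)*1000)
            print(nm,a,c,"z %.4f"%np.median(p[:,2]),r)
E
```

```text
scene table z -0.004351259004807151
 spacers/jar
177 [162.5 250.2] ztop 0.0532 mean top [ 0.4276 -0.2815  0.0499] mid bbox [ 0.4274 -0.2812  0.0499] all [ 0.4278 -0.281   0.0376]
249 [192.8 290.1] ztop 0.0676 mean top [ 0.5638 -0.28    0.0653] mid bbox [ 0.5624 -0.2802  0.0648] all [ 0.5627 -0.2802  0.045 ]
143 [130.6 300.3] ztop 0.0383 mean top [ 0.4992 -0.3973  0.0357] mid bbox [ 0.4983 -0.3969  0.0376] all [ 0.4983 -0.3969  0.0325]
 posts
195 [333.6 204.9] ztop 0.0805 mean top [0.5612 0.1211 0.0794] all mid [0.5602 0.122  0.054 ] [0.0279 0.0277 0.0617]
106 [282.5 245. ] ztop 0.0828 mean top [ 0.5873 -0.0567  0.0797] all mid [ 0.5875 -0.0568  0.0545] [0.0137 0.0124 0.0619]
 flat
board 3432 [307.1 235.7] z 0.0102 ((572.6193237304688, 32.315025329589844), (168.77923583984375, 232.1577911376953), 7.768654823303223)
bridge 727 [378.2 156.4] z 0.0081 ((467.91986083984375, 366.36383056640625), (53.84590530395508, 230.91220092773438), 82.66291809082031)
bridge 656 [434.6 147.8] z 0.0269 ((549.29541015625, 510.1657409667969), (100.49456787109375, 79.8416748046875), 0.43807080388069153)
top
[... 521 characters left out ...]
-0.0538  0.0589] [0.0127 0.0108 0.0681]
64 [247.7 183.3] ztop 0.0842 mean top [0.5524 0.1237 0.083 ] all mid [0.5521 0.1229 0.0578] [0.0257 0.0241 0.0653]
 flat
board 2687 [274.7 181.8] z 0.0131 ((566.9766845703125, 34.79206848144531), (172.4269561767578, 232.7703399658203), 8.5011568069458)
bridge 865 [176.2 209.9] z 0.0116 ((461.6117248535156, 369.22491455078125), (57.80244064331055, 230.8649139404297), 82.98499298095703)
bridge 110 [135.2 197. ] z 0.0249 ((510.4372863769531, 511.5412902832031), (33.650211334228516, 75.61288452148438), 0.8066239953041077)
bridge 296 [161.6 277.8] z 0.0090 ((233.48443603515625, 410.06719970703125), (37.29883575439453, 161.56512451171875), 53.85358428955078)
```

The middle spacer is at about (0.424,-0.280). The offset from spacer to post agrees between the views to about 1 mm: (0.159,0.2245). The absolute x differs by 7 mm between the cameras, so I'll grasp at the mean and then check from close by. Board yaw is about 8.4°.

```bash
cat >> h.py <<'E'
def R(yaw):
    x=np.array([0,0,-1.]); y=np.array([np.cos(yaw),np.sin(yaw),0]); return np.column_stack([x,y,np.cross(x,y)])
Y=np.radians(8.4)
def snap(name,tag):
    im,w=cloud(name); cv2.imwrite(f"pics/{tag}.png",im[:,:,::-1]); np.savez(tag+".npz",im=im,w=w); return im,w
E
python3 - <<'E'
from h import *
for yaw in (Y,Y+np.pi):
  for p in ((.424,-.2805,.2),(.5835,-.056,.2),(.5835,-.056,.05)): print(yaw,kinematics.solve_ik(np.array(p),R(yaw)))
yaws=[y for y in(Y,Y-np.pi) if kinematics.solve_ik(np.array((.424,-.2805,.2)),R(y)) is not None]
y=min(yaws,key=lambda y:abs(kinematics.solve_ik(np.array((.424,-.2805,.2)),R(y))[5]-1.57)); print("use",y)
bot.reach(np.array([.424,-.2805,.17]),R(y))
im,w=snap("scene","hover1"); s=state(); print(s["tool_pos"],s["time_s"])
c=im[170:330,90:290]; cv2.imwrite("pics/hover1c.png",cv2.resize(c,None,fx=3.5,fy=3.5,interpolation=cv2.INTER_CUBIC)[:,:,::-1])
E
```

```text
0.1466076571675237 [-0.58445652 -0.0222017   0.00327378  1.5962718   0.          0.83973215]
0.1466076571675237 [-0.09567954  0.16507542  0.20138767  1.60710857  0.          1.32850913]
0.1466076571675237 [-0.09567954  0.17879298 -0.07262975  1.3193736   0.          1.32850913]
3.288200310757317 [-0.58445652 -0.0222017   0.00327378  1.5962718   0.         -2.3018605 ]
3.288200310757317 [-0.09567954  0.16507542  0.20138767  1.60710857  0.         -1.81308352]
3.288200310757317 [-0.09567954  0.17879298 -0.07262975  1.3193736   0.         -1.81308352]
use 0.1466076571675237
[ 0.42365927 -0.28142221  0.17024131] 1.4583
```

View pics/hover1c.png

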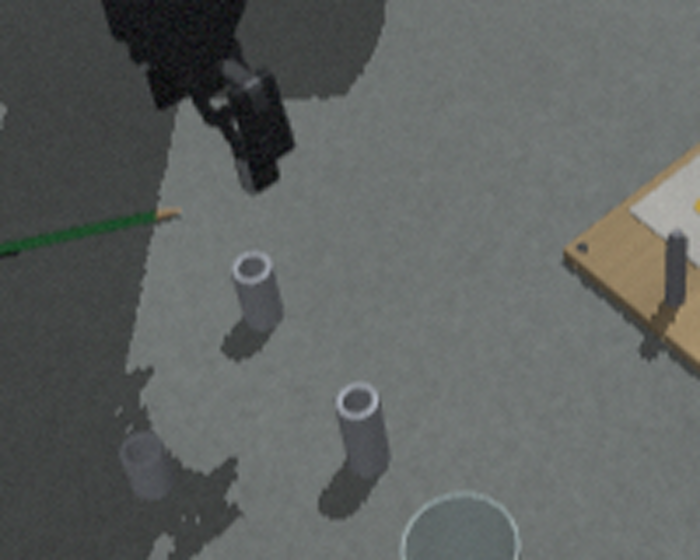

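The view shows the open gripper above the middle spacer (crop 252,268), with its near fingertip at crop (258,185). I'll use the fingertip cloud to check the absolute calibration.

Run:
```python
from h import *
np.set_printoptions(precision=4,suppress=True)
w=np.load("hover1.npz")["w"]; q=w[190:228,140:180].reshape(-1,3); q=q[(q[:,2]>.12)&(q[:,2]<.23)]
yd=np.array([np.cos(Y),np.sin(Y)]); pd=np.array([-yd[1],yd[0]])
t=np.array([.42366,-.28142]); 
for lo in np.arange(.14,.23,.01):
    k=q[(q[:,2]>=lo)&(q[:,2]<lo+.01)]
    if len(k): a=(k[:,:2]-t)@yd; b=(k[:,:2]-t)@pd; print("z%.2f"%lo,len(k),"jaw",a.min(),a.max(),"wid",b.min(),b.max())
```

```text
z0.18 28 jaw -0.04184495921054157 0.058517612152852234 wid -0.012652596733777026 0.010148132084757922
z0.19 35 jaw -0.0395877068281031 0.060850821808514914 wid -0.012477365138937099 0.005692341208019401
z0.20 28 jaw 0.0444780993289762 0.06140973778686512 wid -0.012659535422406621 0.00471279545635842
z0.21 7 jaw 0.04750120921974766 0.05968559816498129 wid -0.012318946942739223 -0.00822265082270951
z0.22 24 jaw 0.038652341166756185 0.07720867001382335 wid -0.014318981671824875 0.010279733723517452
```

Run:
```python
from h import *
np.set_printoptions(precision=4,suppress=True)
p=np.array([.4244,-.2803,.024])
bot.line_to(p+[0,0,.06],feed=.2)
print("stop",bot.line_to(p,feed=.08,f_stop=6)); print(state()["tool_pos"])
bot.set_gripper(0,effort=40); print("gap mm",85*state()["finger_gap"], state()["tool_pos"],state()["ft_force"])
bot.line_to(p+[0,0,.111],feed=.15)
bot.line_to(np.array([p[0]+.1594,p[1]+.2245,.135]),feed=.2)
bot.sleep(.3); s=state(); print("gap mm",85*s["finger_gap"],s["tool_pos"],s["ft_force"],s["time_s"])
im,w=snap("scene","hover2"); snap("top","hover2t")
c=im[150:290,210:385]; cv2.imwrite("pics/hover2c.png",cv2.resize(c,None,fx=4,fy=4,interpolation=cv2.INTER_CUBIC)[:,:,::-1])
```

```text
stop False
[ 0.4246 -0.2804  0.0244]
gap mm 25.2039972560478 [ 0.4245 -0.2803  0.0242] [-0.8816  0.2485  2.3248]
gap mm 24.810087925698404 [ 0.5837 -0.0562  0.1351] [-0.5539 -0.5351  0.0762] 6.2333
```

View pics/hover2c.png

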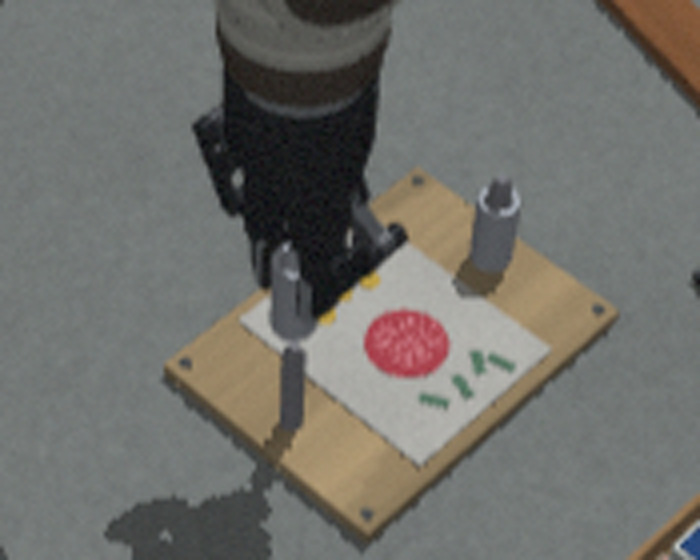

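The tube is held upright at crop (292,300), just above the post at crop (291,385). I'll fit circles of known radius to both point clouds to get the remaining offset.

```bash
cat >> m.py <<'E'
from scipy.optimize import least_squares
def circ(w,c0,r,zlo,zhi,rad=.022):
    q=w.reshape(-1,3); q=q[(q[:,2]>zlo)&(q[:,2]<zhi)&(np.hypot(q[:,0]-c0[0],q[:,1]-c0[1])<rad)]
    f=least_squares(lambda c:np.hypot(q[:,0]-c[0],q[:,1]-c[1])-r,c0,loss="soft_l1",f_scale=.001)
    return f.x,len(q),np.abs(f.fun).mean()
E
python3 - <<'E'
from m import *
np.set_printoptions(precision=4,suppress=True)
w=np.load("hover2.npz")["w"]
for z in((.1,.115),(.115,.125),(.1,.128)): print("tube",circ(w,[.586,-.056],.0135,*z))
for z in((.02,.05),(.05,.07),(.02,.07)): print("post",circ(w,[.586,-.056],.007,*z))
print("fitted",circ(w,[.56,.122],.0135,.02,.06))
w0=np.load("scene0.npz")["w"]; print("post0",circ(w0,[.586,-.056],.007,.02,.07),"sp0",circ(w0,[.4265,-.2805],.0135,.005,.045))
w0=np.load("scene0.npz")["w"]
q=w[195:250,270:295].reshape(-1,3); print(np.histogram(q[:,2],np.arange(0,.2,.01)))
E
```

```text
tube (array([ 0.5864, -0.0561]), 26, np.float64(0.0005075023078033146))
tube (array([ 0.5867, -0.0557]), 24, np.float64(0.0005917766949662281))
tube (array([ 0.5866, -0.056 ]), 55, np.float64(0.0006078622864215398))
post (array([ 0.5854, -0.0545]), 45, np.float64(0.0007591941540697967))
post (array([ 0.5855, -0.054 ]), 30, np.float64(0.0006994203155435638))
post (array([ 0.5854, -0.0544]), 75, np.float64(0.000756612686329717))
fitted (array([0.5583, 0.1239]), 113, np.float64(0.0011235589975189875))
post0 (array([ 0.5856, -0.0543]), 77, np.float64(0.0007957228323116887)) sp0 (array([ 0.4263, -0.2807]), 147, np.float64(0.0015877219884692486))
(array([278, 141,   0,   2,  13,  16,  14,  26,   9,   0,   8,  30,  22,
        34,  72,  74,  71,  54,  85]), array([0.  , 0.01, 0.02, 0.03, 0.04, 0.05, 0.06, 0.07, 0.08, 0.09, 0.1 ,
       0.11, 0.12, 0.13, 0.14, 0.15, 0.16, 0.17, 0.18, 0.19]))
```

Run:
```python
from h import *
np.set_printoptions(precision=4,suppress=True)
x,y=.5827,-.0545
bot.line_to(np.array([x,y,.135]),feed=.05); bot.sleep(.2); f0=state()["ft_force"]
hit=bot.line_to(np.array([x,y,.045]),feed=.04,f_stop=6); s=state(); print(hit,s["tool_pos"],s["ft_force"]-f0)
if not hit:
    hit=bot.line_to(np.array([x,y,.032]),feed=.015,f_stop=8); s=state(); print(hit,s["tool_pos"],s["ft_force"]-f0,s["torque"])
print(s["time_s"]); im,w=snap("scene","down1")
c=im[150:290,210:385]; cv2.imwrite("pics/down1c.png",cv2.resize(c,None,fx=4,fy=4,interpolation=cv2.INTER_CUBIC)[:,:,::-1])
```

```text
False [ 0.5828 -0.0545  0.0452] [-0.9998 -0.5765 -0.3081]
True [ 0.5827 -0.0545  0.0363] [-2.0268 -0.53    5.2122] [-0.0343  0.2578  0.004 ]
9.8
```

Contact came at TCP z 0.0363 against an expected 0.036, so the spacer is home. Next: release, check, and go to the bridge.

Run:
```python
from m import *
np.set_printoptions(precision=4,suppress=True)
bot.set_gripper(.6); p=state()["tool_pos"]; print(state()["ft_force"])
bot.line_to(np.array([.5827,-.0545,.19]),feed=.15)
yb=np.radians(82.8)
for y in (yb,yb-np.pi): print(kinematics.solve_ik(np.array([.4648,.3676,.15]),R(y)))
q=[kinematics.solve_ik(np.array([.4648,.3676,.16]),R(y)) for y in (yb,yb-np.pi)]
print(state()["joints"])
k=int(np.argmin([9 if a is None else abs(a[5]-state()["joints"][5]) for a in q])); print("k",k)
bot.reach(np.array([.4648,.3676,.16]),R((yb,yb-np.pi)[k])); print(state()["tool_pos"],state()["time_s"])
im,w=snap("scene","after1"); imt,wt=snap("top","after1t")
print("spacer",circ(w,[.5855,-.0545],.0135,.015,.05))
a=w.reshape(-1,3); a=a[np.hypot(a[:,0]-.5855,a[:,1]+.0545)<.02]; b=w.reshape(-1,3); b=b[np.hypot(b[:,0]-.5583,b[:,1]-.1239)<.02]
for c in(a,b): h=c[:,2]; print(np.histogram(h,np.arange(.04,.1,.004))[0])
for n,W in(("s",w),("t",wt)):
    for ar,c,p in blobs(W,.005,.02,(.3,.6,.3,.44)):
        if ar>100: print(n,ar,cv2.minAreaRect(p[:,:2].astype(np.float32)*1000))
big=np.vstack([cv2.resize(im[150:290,210:430],None,fx=2.5,fy=2.5)]); cv2.imwrite("pics/after1c.png",cv2.resize(im[90:290,210:440],None,fx=3,fy=3,interpolation=cv2.INTER_CUBIC)[:,:,::-1])
```

```text
[-0.4917  0.3317  0.3508]
[0.6692 0.1736 0.1147 1.5119 0.     0.7948]
[ 0.6692  0.1736  0.1147  1.5119  0.     -2.3468]
[-0.0933  0.1622  0.1769  1.5882  0.      1.3309]
k 0
[0.4654 0.3668 0.1601] 13.0167
spacer (array([ 0.5861, -0.0547]), 97, np.float64(0.0007515338695338674))
[11  8 15 14 16 37 19  8  6 12 10  1  0  0]
[ 9 14 15 11 16 34 11  8  7 12  7  1  0  0]
s 873 ((468.6107177734375, 367.2052307128906), (54.77888107299805, 232.01348876953125), 81.6355972290039)
t 580 ((482.4866943359375, 364.5650634765625), (56.345306396484375, 188.20884704589844), 81.63516998291016)
```

View pics/after1c.png

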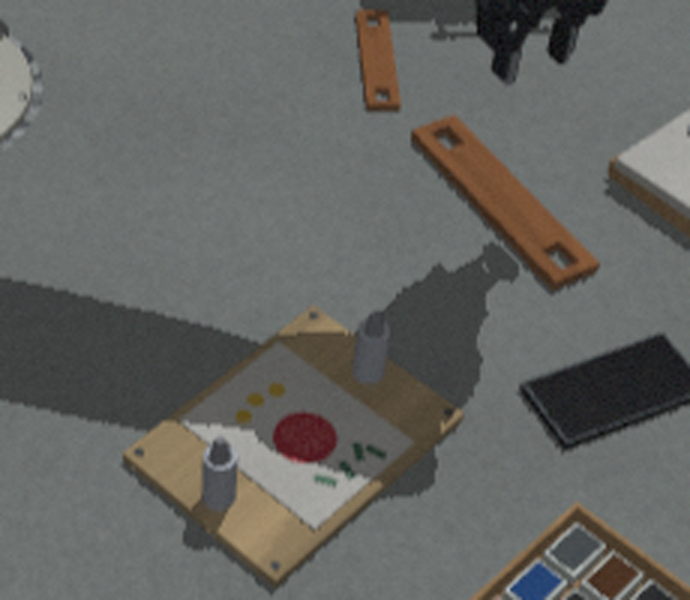

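The new spacer is on the post (crop 220,475) and its height histogram matches the fitted one (370,350). The bridge lies clear at crop (505,200). Next I'll grasp it.

Run:
```python
from h import *
np.set_printoptions(precision=4,suppress=True)
p=np.array([.4652,.3676,0]); r=R(np.radians(82.3))
bot.set_gripper(.8); bot.line_to(p+[0,0,.05],r,feed=.2); bot.sleep(.2)
hit=bot.line_to(p+[0,0,-.011],feed=.03,f_stop=4); z=state()["tool_pos"][2]; print(hit,state()["tool_pos"],state()["ft_force"])
bot.line_to(p+[0,0,z+.004],feed=.05)
bot.set_gripper(0,effort=50); s=state(); print("gap",85*s["finger_gap"],s["tool_pos"],s["ft_force"])
bot.line_to(p+[0,0,z+.02],feed=.05); s=state(); print("gap",85*s["finger_gap"],s["tool_pos"],s["ft_force"],s["time_s"])
im,w=snap("scene","grab"); cv2.imwrite("pics/grabc.png",cv2.resize(im[70:240,300:500],None,fx=3,fy=3,interpolation=cv2.INTER_CUBIC)[:,:,::-1])
```

```text
True [ 0.4652  0.3676 -0.0072] [-1.2304 -0.4632  4.9702]
gap 48.65605343799984 [ 0.4655  0.3679 -0.0026] [-0.2769 -0.2665  4.7215]
gap 48.72478498102219 [0.4653 0.3677 0.0131] [-0.4037  0.6452 -1.8914] 17.05
```

View pics/grabc.png

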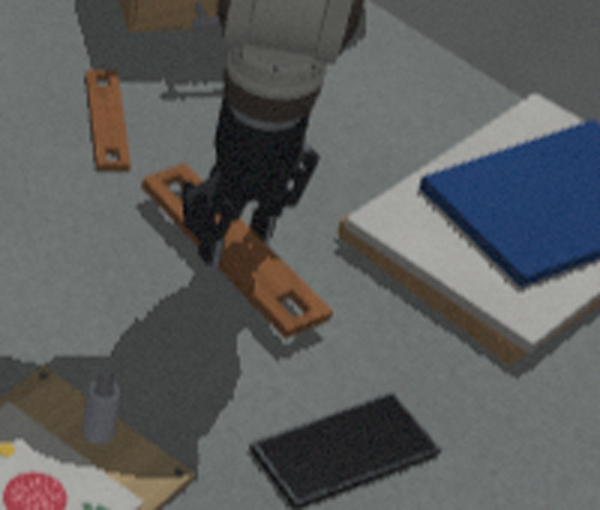

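The bridge is gripped near its middle and held level, with the slots at about crop (178,187) and (293,303). Now over to the board and look again before lowering.

Run:
```python
from m import *
np.set_printoptions(precision=4,suppress=True)
bot.line_to(np.array([.4652,.3676,.19]),feed=.2)
bot.reach(np.array([.569,.035,.19]),R(np.radians(8.6)))
bot.line_to(np.array([.569,.035,.12]),feed=.1); bot.sleep(.3); s=state(); print("gap",85*s["finger_gap"],s["tool_pos"],s["time_s"])
im,w=snap("scene","over"); imt,wt=snap("top","overt")
hsv=cv2.cvtColor(im,cv2.COLOR_RGB2HSV)
m=(w[...,2]>.1)&(w[...,2]<.15)&(hsv[...,1]>110)&(hsv[...,0]<20)&(abs(w[...,0]-.57)<.15)&(abs(w[...,1]-.035)<.16)
q=w[m]; r=cv2.minAreaRect(q[:,:2].astype(np.float32)*1000); print(m.sum(),np.median(q[:,2]),r)
P=np.linalg.lstsq(np.c_[q[:,:2]-[.57,.035],np.ones(len(q))],q[:,2],rcond=None)[0]; print("plane",P)
cv2.imwrite("pics/overc.png",cv2.resize(im[120:290,220:400],None,fx=3.4,fy=3.4,interpolation=cv2.INTER_CUBIC)[:,:,::-1])
```

```text
gap 48.65930539853816 [0.5692 0.035  0.1204] 20.5917
1188 0.1313959323414246 ((572.67138671875, 36.262451171875), (52.190887451171875, 234.45156860351562), 8.352457046508789)
plane [-0.0012 -0.0037  0.1311]
```

View pics/overc.png

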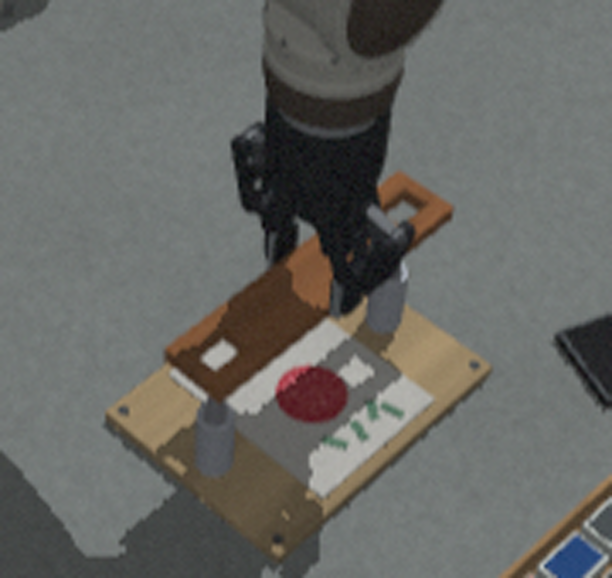

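The bridge is level over the posts, within (0.7,1.6) mm and 0.4° of target. I'll apply that correction and lower.

Run:
```python
from m import *
np.set_printoptions(precision=4,suppress=True)
x,y=.5684,.0335; r=R(np.radians(8.9))
bot.line_to(np.array([x,y,.12]),r,feed=.05); bot.sleep(.2); f0=state()["ft_force"]
hit=bot.line_to(np.array([x,y,.070]),feed=.04,f_stop=5); s=state(); print(hit,s["tool_pos"],s["ft_force"]-f0)
if not hit:
    hit=bot.line_to(np.array([x,y,.0605]),feed=.012,f_stop=5); s=state(); print(hit,s["tool_pos"],s["ft_force"]-f0,s["torque"])
print(85*s["finger_gap"],s["time_s"]); im,w=snap("scene","laid")
hsv=cv2.cvtColor(im,cv2.COLOR_RGB2HSV)
m=(w[...,2]>.06)&(w[...,2]<.1)&(hsv[...,1]>110)&(hsv[...,0]<20)&(abs(w[...,0]-.57)<.15)&(abs(w[...,1]-.035)<.16)
q=w[m]; print(m.sum(),np.median(q[:,2]),cv2.minAreaRect(q[:,:2].astype(np.float32)*1000))
print("plane",np.linalg.lstsq(np.c_[q[:,:2]-[.57,.035],np.ones(len(q))],q[:,2],rcond=None)[0])
```

```text
False [0.5686 0.0335 0.0703] [-0.9108  0.5219  0.2044]
True [0.5685 0.0335 0.0643] [-0.2299 -1.4024  5.9412] [-0.0093  0.1288  0.0257]
48.34869885560533 23.0833
1148 0.07507822709333184 ((572.6598510742188, 34.922447204589844), (52.27354431152344, 232.53817749023438), 8.39482593536377)
plane [-0.023  -0.0021  0.075 ]
```

Contact came at TCP z 0.0643 against an expected 0.0644. Release, withdraw and check.

Run:
```python
from m import *
np.set_printoptions(precision=4,suppress=True)
bot.set_gripper(.85); bot.line_to(np.array([.5684,.0335,.22]),feed=.12)
bot.reach(np.array([.35,-.2,.3]),R(Y)); bot.sleep(.3); print(state()["time_s"],state()["ft_force"])
im,w=snap("scene","end"); imt,wt=snap("top","endt")
for n,i,W in(("s",im,w),("t",imt,wt)):
    hsv=cv2.cvtColor(i,cv2.COLOR_RGB2HSV)
    m=(W[...,2]>.06)&(W[...,2]<.1)&(hsv[...,1]>110)&(hsv[...,0]<20)&(abs(W[...,0]-.57)<.15)&(abs(W[...,1]-.035)<.16)
    m=cv2.erode(m.astype(np.uint8),np.ones((3,3)))>0; q=W[m]; print(n,m.sum(),np.median(q[:,2]),cv2.minAreaRect(q[:,:2].astype(np.float32)*1000))
    print(" plane",np.linalg.lstsq(np.c_[q[:,:2]-[.57,.035],np.ones(len(q))],q[:,2],rcond=None)[0])
a=cv2.resize(im[130:290,120:460],None,fx=2.3,fy=2.3,interpolation=cv2.INTER_CUBIC); cv2.imwrite("pics/endc.png",a[:,:,::-1])
for c0 in([.4985,-.397],[.563,-.280]): print("spacer",circ(np.load("scene0.npz")["w"],c0,.0135,.005,.03)[0],circ(w,c0,.0135,.005,.03)[0])
```

```text
26.5 [-0.1138 -0.357   0.3305]
s 1207 0.07536911052480122 ((574.6241455078125, 32.267738342285156), (48.172340393066406, 228.02870178222656), 8.583041191101074)
 plane [ 0.0067 -0.0004  0.0753]
t 710 0.07820230467910727 ((565.7224731445312, 35.34229278564453), (44.55975341796875, 220.87977600097656), 8.426939964294434)
 plane [-0.0054 -0.0026  0.0784]
spacer [ 0.4979 -0.397 ] [ 0.4978 -0.397 ]
spacer [ 0.5628 -0.2794] [ 0.5624 -0.2795]
```

View pics/endc.png

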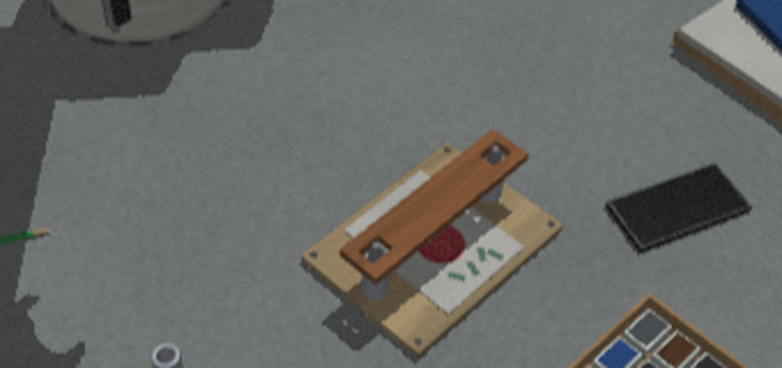

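The bridge sits level, with both post tips in its slots (crop (375,252) and (494,153)). The top face reads about 78 mm against the expected 79, and the other spacers have not moved. Handing in.

```bash
python3 -c "
from h import *
bot.hand_in(); print(state()['time_s'])"
```

```text
the job is handed in; nothing more can be done
the job is handed in; nothing more can be done
```

The bridge is set up and handed in. The 55 mm spacer was lowered over the bare post until it met the board. The wooden bridge was then laid across both posts and released.

- **Contact heights:** the spacer touched the board at a tool height of 36.3 mm (36 expected). The bridge touched down at 64.3 mm (64.4 expected). Vertical force at both contacts was about 5–6 N.
- **Final pictures:** both post tips are through the slots. The bridge is level to within 0.7% in both views, and its top reads 78 mm in the top view (79 expected).
- **Left alone:** the short and long spacers measured within 0.5 mm of where they started. I didn't measure the jar or the phone again. The phone looks undisturbed in the last picture, and the arm never went near either. No picture shows the gripper on the painting.
- **Time:** the last clock reading was 26.5 s, just before handing in.
- **Disagreement:** the two cameras differ by about 7 mm in x and 4 mm in height. I worked from their mean, checked it against a fingertip of known position, and corrected each placement from relative measurements in one view. While still gripped, the bridge appeared to slope 2.3% in one view; that was gone after release.

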